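# Open both doors of the kitchen food cupboard, latched door first

### The arm

A 6-joint arm with a two-finger parallel gripper is mounted at the origin on the work surface. World frame = base frame: x ahead of the robot, y to its left, z up, the work surface at z = 0. Lengths are in m, angles in degrees, forces in N, time in s.
With the tool pointing down it reaches from about 0.25 to 0.725 m from the base axis. Payload 9.7 kg.
Tool frame: the origin (TCP) lies midway between the tips of the shut fingers; the grasp point (between the pads) lies 19 mm behind it; z points along the fingers, y is the direction in which the jaws open and shut (so a half turn about z gives the same grasp; the last joint's range is limited). The gripper opens to 85 mm and grips with 20 to 120 N. Pads are 22 mm wide; open, the fingers measure 114 mm over their backs; the gripper's body (76 mm by 85 mm) begins 54 mm behind the grasp point. The pads swing forward as they close: fully open they stand 13 mm farther back than shut.
Start: joints at [68.354, 4.979, 10.078, 95.1, 0, 90], TCP at [0.203, 0.511, 0.231] pointing down, gripper open.
Joint ranges: [-179.16, 179.16], [-48.56, 103.87], [-65.8, 70.77], [-126.05, 130.52], [-82.76, 87.17], [-180, 180]. Speed limits (degrees/s): [127.2, 127.2, 147.25, 180, 180, 180].

### API

Orientations are given as [roll, pitch, yaw] about the fixed x, y, z axes, in that order (R = Rz(yaw) Ry(pitch) Rx(roll)).
In Python, from workcell import get_obs, camera, get_calibration, job_done gives the robot as it stands.
- The arm moves only by the tool play_rows, never from a script. Its argument "commands" is text: rows parted by semicolons, each of 5 numbers parted by spaces: the opening, from 0 (shut) to 1 (fully open), then the shift along the world's x, y, z in mm, then the turn about the world's z in degrees. A call has 1 to 10 rows; each row is the pose to reach, as a shift and turn from the pose commanded when the call began; what a row does not reach only later rows make up. A row lasts 1/12 s, in which the tool goes at most 41.7 mm and 7.16 degrees, less where a joint would pass 70% of its speed; a pose out of reach is approached as far as the arm can. A call with a gripper value outside its range is refused whole. The fingers move at their own pace and stop on an object; "force" is the grip in N (left out, the last holds). Time passes only in rows, so rows that repeat a pose let the fingers close. It gives the time, the measured TCP pose, the force and the opening at its end, in the units of the state.
- get_obs(): the state, without advancing time (a new reading comes with each control period).
- camera(name): name is "scene" or "top" or "wrist"; returns the picture (420x560x3 uint8, red, green, blue); there is no depth.
- get_calibration(name): a dict with "fx", "fy", "cx", "cy" (pixels), "eye" and "attitude" of the camera in the world; the wrist camera has in their place "mount" (4x4, takes a point from camera to tool coordinates, whose origin is the TCP and whose axes are the flange's). Camera axes: x right, y down, z forward; pixel columns grow to the right and rows downward; lengths in m; the calibration is good to about 2 mm. A picture is of the moment at which its call begins: read the wrist's pose just before it. get_calibration takes no time and is no camera call.
- job_done(): hands the job in, once; it reports no verdict.
The state is a dict: "time": time; "q": joint angles; "qd": joint speeds; "joint_efforts": joint torques, N m; "ee_pos": TCP position; "tcp_rot": TCP orientation; "wrist_force": force on the tool from outside, world axes, zero at the start; "torque": the same for the moment, N m; "opening": finger opening in m.
Only numpy, scipy, OpenCV 4.12 (cv2) and the standard library are available. Lean on these libraries where they do the work, as an engineer would, in place of code of your own. Each camera call takes 0.05 s, during which the arm holds its last target.

### The job

Open up the small teak food cupboard on the counter so that the cobek can be put away: turn its red latch aside and swing the latched left door (left as seen by the robot) wide open, about square to the front, while the right door stays shut. Then lift the hook that holds the right door and swing that door wide open too. Let go of everything and leave the other things on the counter where they stand.

Things in the scene. Friction and masses are not known exactly. Their poses are not given: they have to be found in the camera images.
- cabinet: Teak food cupboard fixed on the counter, 180 mm deep, 290 wide, 200 high. Origin: centre of its footprint; own x points to its back, y to the left, z up; the two doors face -x, towards the robot, front faces at x = -90 mm when shut. On its flat top stand the red turn latch (y = +90 mm) and the steel lift hook (y = -90), both axes at x = -47.
- latch (a joint): Turn latch, rad: 0 = arm to the front, + = anticlockwise from above; starts near 0. Frees the left door beyond 0.45, runs on to 1.1, but one way only: the other way a hidden stop blocks it at about 0.26. Which way is free differs each time and cannot be seen: feel it or watch whether it follows. Light friction (0.06 N m), stays where left.
- latch_grip (a point): Grip point on the latch's axis, 45 mm above the cupboard's top: in a red upright fin 46 mm long (along the arm), 14 thick, from 24 to 60 mm above the top. The arm below it reaches 50 mm forward; its lip hangs in front of a steel peg on the left door's top edge.
- door_left (a joint): Left door, 139 mm wide, 18 thick, rad: 0 shut, limit 1.75; opens towards the robot about the upright hinge at its left edge, light friction (0.15 N m), stays where left. Held shut by the latch. A dark strip on its free edge overlaps the right door's front by 17 mm, so the right door, pulled first, only bears on the strip.
- left_handle (a point): Grip point on the left door's handle: upright round steel bar 12 mm thick, axis 40 mm in front of the door's face and 95 mm from the hinge along the door. The bar runs from 12 mm above to 106 mm below the cupboard's top; this point lies 10 mm below the top. Two stubs tie it to the door 45 and 90 mm below the top.
- left_hinge (a point): Point on the left door's vertical hinge axis (front outer edge of the door), at the height of the handle's grip point; cabinet frame x = -90, y = +140 mm. Seen from above the door opens clockwise about it.
- hook (a joint): Lift hook, slides straight up, m: 0 down, limit 0.045. Its arm's lip hangs in front of a 16 mm high peg on the right door's top edge; clear of it from 0.016 up. Lifting takes about 6 N, more if the door is pulled against it; stays where left.
- hook_grip (a point): Grip point of the hook, 45 mm above the cupboard's top while it is down: middle of a black upright fin 46 mm long (along the cabinet's x), 14 mm thick, 36 mm high, free on all sides.
- door_right (a joint): Right door, mirror image of the left one without the strip: opening angle in rad, 0 shut, limit 1.75; hinged at its right edge, opens towards the robot (anticlockwise seen from above). Held by the left door's strip and by the hook.
- right_handle (a point): Grip point on the right door's handle, mirror image of the left one (12 mm upright bar, 40 mm in front of the face, 95 mm from the hinge).
- right_hinge (a point): Point on the right door's vertical hinge axis, at the height of its handle's grip point; cabinet frame x = -90, y = -140 mm.
- cobek: Bystander: loose granite mortar bowl, 170 mm in diameter, 50 mm high; origin at the centre of its foot.
- ulekan: Bystander: loose bent teak pestle, about 150 mm long and 28 mm thick, lying; origin near its middle, on the counter.
- spoon: Bystander: loose steel tablespoon, 180 mm long, lying; origin near its middle.
- container: Bystander: loose white plastic container with a blue twist cap, closed, 84 mm in diameter, 120 mm high; origin at the centre of its foot.
- saucer: Bystander: loose green melamine saucer, 140 mm in diameter, 18 mm high; origin at the centre of its foot.
- mug: Bystander: loose white mug, 76 mm in diameter, 85 mm high; origin at the centre of its foot.

How it is judged (in metres and radians):
On the way, in this order (a step that is already met when the one before it is completed fails the run):
1. the latch is turned clear of the left door's peg (more than 0.45 rad either way) with both doors still shut ((value of joint latch above 0.45 rad or value of joint latch below -0.45 rad) and value of joint each of door_left, door_right below 0.15 rad), for 0.1 s.
2. the left door stands wide open (more than 1.2 rad) while the right door is still shut (less than 0.15 rad) (value of joint door_left above 1.2 rad and value of joint door_right below 0.15 rad), for 0.2 s.
3. the hook is lifted clear of the right door's peg (more than 16 mm) and the right door stands wide open (more than 1.2 rad) (value of joint hook above 0.016 m and value of joint door_right above 1.2 rad), for 0.2 s.
At the end, for the whole second after the job is handed in: Both doors stand open by more than 1.2 rad (69 degrees) and at rest (under 0.05 rad/s) (value of joint each of door_left, door_right above 1.2 rad and velocity of joint door_left between -0.05 and 0.05 rad/s and velocity of joint door_right between -0.05 and 0.05 rad/s); the robot touches nothing.
It fails at once if a bystander is moved by more than 25 mm (distance of any of cobek, ulekan, spoon, container, saucer, mug from where it was at the start of the episode above 0.025 m).
It also fails if it takes over 64 s, if anything falls off the work surface, if the arm or the gripper's body presses on something with over 40 N, if the wrist force passes 120 N, or if a joint passes its speed limit or range.

## Working session

There is one attempt and no reset: what is moved stays moved. The work goes in short steps, Python scripts to look and compute and a tool call to move; the robot and the scene stay as the last step left them, time stands still between calls to the robot, and variables do not carry over. Pictures are saved under pics/ and viewed, and the job is handed in when it is done.

Besides the shell and the picture viewer there is one more tool, called as name(argument=value, ...) on one line, values as JSON. play_rows: Moves the arm, as the interface text tells. Its arguments: {"type":"object","properties":{"commands":{"type":"string"},"force":{"type":"number"}},"required":["commands"]}

```bash
mkdir -p pics; ls
python3 - <<'E'
from workcell import *
import cv2
print(get_obs())
for n in("scene","top","wrist"):
    print(n,get_calibration(n)); cv2.imwrite(f"pics/{n}0.png",camera(n)[:,:,::-1])
E
```

```text
pics
{'time': 0.0, 'q': array([ 6.83562695e+01,  5.01082157e+00,  1.00323070e+01,  9.51008142e+01,
       -6.77459782e-04,  9.00027566e+01]), 'qd': array([ 0.03789201, -0.06703755, -0.01991646,  0.00101876,  0.0308978 ,
       -0.0917985 ]), 'joint_efforts': array([-2.57273787e-03, -5.20389926e+01,  4.64797425e+01,  1.64941692e-02,
       -1.49010075e-04,  1.37696393e-06]), 'ee_pos': array([0.20276886, 0.51098672, 0.23056653]), 'tcp_rot': array([-1.79920671e+02,  6.81275814e-04,  1.58353514e+02]), 'wrist_force': array([-0.81735993, -0.78422487, -0.4705301 ]), 'torque': array([-0.01278758, -0.0436425 ,  0.03079653]), 'opening': 0.08523598116864826}
scene {'fx': 449.13003260761445, 'fy': 449.13003260761445, 'cx': 281.03651399619105, 'cy': 210.3802133629573, 'eye': array([1.1424427 , 0.3723378 , 1.35046755]), 'attitude': array([-1.48021672e+02,  8.46630981e-02,  1.18712221e+02])}
top {'fx': 464.05962310793626, 'fy': 464.05962310793626, 'cx': 277.9280277125998, 'cy': 208.29750591535074, 'eye': array([0.26195008, 0.01833369, 1.57922092]), 'attitude': array([-1.70166188e+02, -1.65403198e-01, -9.16586358e+01])}
wrist {'fx': 319.5552208222586, 'fy': 319.5552208222586, 'cx': 280.2453562738301, 'cy': 206.1842508156619, 'mount': array([[-1.39121749e-03, -9.59904783e-01, -2.80322798e-01,
         7.15044494e-02],
       [ 9.99999023e-01, -1.37444359e-03, -2.56422794e-04,
         1.47601663e-04],
       [-1.39146408e-04, -2.80322881e-01,  9.59905757e-01,
        -1.41335110e-01],
       [ 0.00000000e+00,  0.00000000e+00,  0.00000000e+00,
         1.00000000e+00]])}
```

View pics/scene0.png

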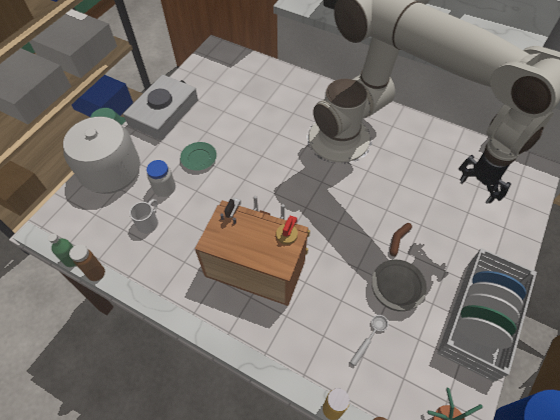

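View pics/top0.png

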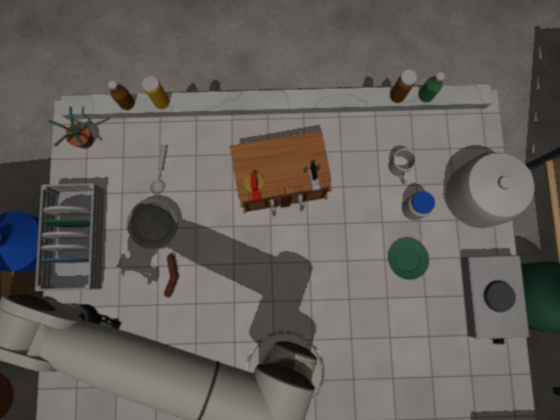

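View pics/wrist0.png

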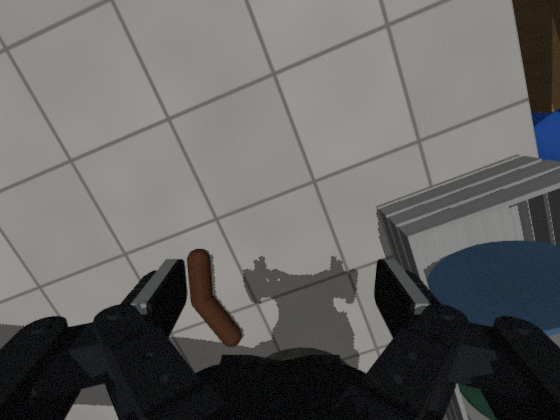

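```bash
cat > h.py <<'E'
import numpy as np,cv2
from scipy.spatial.transform import Rotation as R
from workcell import *
def cam(n,obs=None):
    c=get_calibration(n)
    if 'mount' in c:
        o=obs or get_obs(); T=np.eye(4);T[:3,:3]=R.from_euler('xyz',o['tcp_rot'],degrees=True).as_matrix();T[:3,3]=o['ee_pos']
        T=T@c['mount'];return c,T[:3,:3],T[:3,3]
    return c,R.from_euler('xyz',c['attitude'],degrees=True).as_matrix(),np.array(c['eye'])
def ray(n,uv,z,obs=None):
    c,Rm,e=cam(n,obs); d=Rm@np.array([(uv[0]-c['cx'])/c['fx'],(uv[1]-c['cy'])/c['fy'],1]); return e+d*(z-e[2])/d[2]
def proj(n,p,obs=None):
    c,Rm,e=cam(n,obs); q=Rm.T@(np.array(p)-e); return np.array([c['fx']*q[0]/q[2]+c['cx'],c['fy']*q[1]/q[2]+c['cy']])
E
python3 - <<'E'
import cv2
for n,(x,y,w,h) in {"top":(215,115,140,105),"scene":(180,180,140,130)}.items():
    i=cv2.imread(f"pics/{n}0.png")[y:y+h,x:x+w]; cv2.imwrite(f"pics/{n}0c.png",cv2.resize(i,None,fx=4.5,fy=4.5,interpolation=cv2.INTER_CUBIC))
E
```

```text
(no output)
```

View pics/top0c.png

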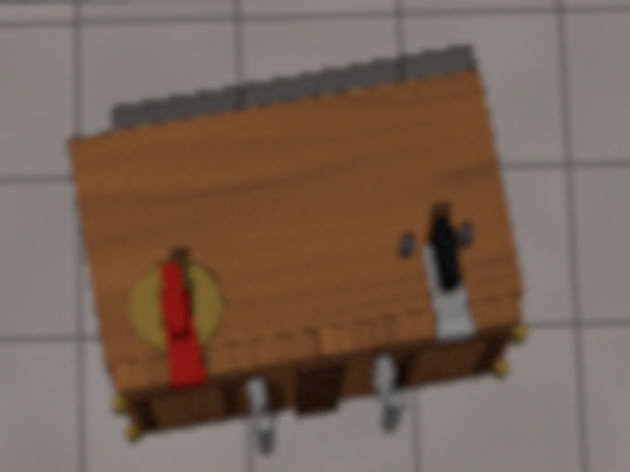

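View pics/scene0c.png

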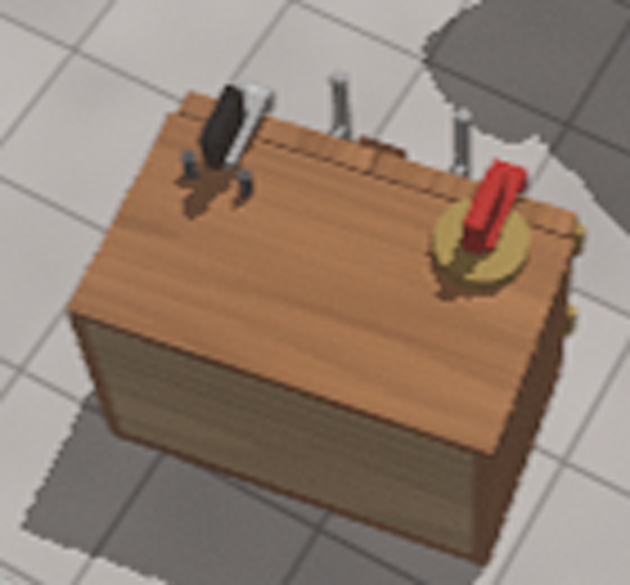

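Run:
```python
from h import *
from scipy.optimize import least_squares
t=dict(BL=(68,142),BR=(478,70),FR=(522,295),FL=(118,393))
s=dict(BL=(492,452),BR=(70,312),FR=(190,93),FL=(577,215))
loc=dict(BL=(.09,.145),BR=(.09,-.145),FR=(-.09,-.145),FL=(-.09,.145))
W={}
P=[];L=[]
for k in t:
    a=ray("top",np.array(t[k])/4.5+(215,115)-.4,.2); b=ray("scene",np.array(s[k])/4.5+(180,180)-.4,.2)
    print(k,a.round(4),b.round(4)); P+= [a[:2],b[:2]]; L+=[loc[k]]*2
P=np.array(P);L=np.array(L)
def f(x):
    c,s_=np.cos(x[2]),np.sin(x[2]); return (L@np.array([[c,s_],[-s_,c]])+x[:2]-P).ravel()
r=least_squares(f,[.6,0,.1],loss='soft_l1',f_scale=.004); x=r.x
print(x,np.degrees(x[2])); print((f(x).reshape(-1,2)*1000).round(1))
c,s_=np.cos(x[2]),np.sin(x[2])
for n,p in dict(latch=(-.047,.09,.245),hook=(-.047,-.09,.245),lh=(-.130,.045,.19),rh=(-.130,-.045,.19),lhin=(-.09,.14,.19),rhin=(-.09,-.14,.19)).items():
    q=np.array([c*p[0]-s_*p[1]+x[0],s_*p[0]+c*p[1]+x[1],p[2]]); print(n,q.round(4),((proj("top",q)-(215,115)+.4)*4.5).round(0),((proj("scene",q)-(180,180)+.4)*4.5).round(0))
# bystanders rough
for n,uv,z in [("cobek",(153,225),.05),("container",(423,203),.12),("saucer",(408,258),.018),("mug",(402,160),.08),("spoon",(158,187),.0),("ul1",(171,257),.02),("ul2",(168,293),.02)]:
    print(n,ray("top",uv,z).round(3))
```

```text
BL [0.6997 0.1506 0.2   ] [0.7012 0.1535 0.2   ]
BR [ 0.7434 -0.133   0.2   ] [ 0.7457 -0.1277  0.2   ]
FR [ 0.5833 -0.1556  0.2   ] [ 0.5683 -0.151   0.2   ]
FL [0.5235 0.119  0.2   ] [0.5272 0.1235 0.2   ]
[ 0.63527801 -0.00314179  0.15855558] 9.084565738147681
[[  1.6   3.7]
 [  0.1   0.8]
 [  3.6   0.8]
 [  1.4  -4.4]
 [-14.   -4.9]
 [  1.   -9.6]
 [ -0.    6.8]
 [ -3.7   2.3]]
latch [0.5747 0.0783 0.245 ] [174. 302.] [483. 207.]
hook [ 0.6031 -0.0994  0.245 ] [443. 252.] [220. 126.]
lh [0.4998 0.0208 0.19  ] [265. 426.] [460. 129.]
rh [ 0.514  -0.0681  0.19  ] [396. 402.] [336.  91.]
lhin [0.5243 0.1209 0.19  ] [116. 395.] [575. 217.]
rhin [ 0.5685 -0.1556  0.19  ] [521. 320.] [186.  99.]
cobek [0.482 0.423 0.05 ]
container [ 0.519 -0.458  0.12 ]
saucer [ 0.351 -0.425  0.018]
mug [ 0.674 -0.413  0.08 ]
spoon [0.622 0.421 0.   ]
ul1 [0.377 0.369 0.02 ]
ul2 [0.258 0.377 0.02 ]
```

play_rows(commands="1 0 0 40 -7; 1 0 0 80 -14; 1 0 0 120 -21; 1 10 -20 150 -28; 1 40 -60 160 -35; 1 70 -100 160 -42; 1 100 -140 160 -49; 1 130 -180 160 -56; 1 150 -215 160 -63; 1 170 -250 160 -70")

```text
time: 0.98
ee_pos: [0.3574, 0.2862, 0.391]
tcp_rot: [-180.0, 0.0, 88.0]
wrist_force: [1.0, -0.3, 0.8]
opening: 0.0855
```

play_rows(commands="1 15 -30 0 -7; 1 30 -60 0 -14; 1 45 -90 0 -21; 1 60 -120 0 -28; 1 75 -150 0 -35; 1 90 -180 0 -42; 1 105 -210 0 -49; 1 115 -240 0 -56; 1 125 -260 0 -63; 1 127 -261 0 -70")

```text
time: 1.82
ee_pos: [0.4848, 0.0238, 0.3905]
tcp_rot: [180.0, 0.1, 17.8]
wrist_force: [-0.2, -0.1, -1.3]
opening: 0.0853
```

play_rows(commands="1 0 0 0 -7; 1 0 0 0 -9.3; 1 0 0 0 -9.3;1 0 0 0 -9.3; 1 0 0 0 -9.3")

```text
time: 2.23
ee_pos: [0.4836, 0.027, 0.3912]
tcp_rot: [180.0, 0.0, 9.2]
wrist_force: [0.7, -0.7, -0.4]
opening: 0.0856
```

Run:
```python
from h import *
import pickle
o=get_obs(); print(o['time'],o['ee_pos'],o['tcp_rot'],o['q'],o['wrist_force'])
i=camera("wrist");pickle.dump(o,open("o1.pkl","wb")); i=i[:,:,::-1].copy();cv2.imwrite("pics/w1.png",i)
```

```text
2.2333 [0.48362819 0.02704718 0.39118497] [1.79999996e+02 1.04083261e-02 9.16971569e+00] [ 3.20160347e+00  3.22666210e+00  2.68601264e+01  1.13643816e+02
 -1.08573377e-03  1.74031888e+02] [ 0.65291714 -0.69462069 -0.35441133]
```

View pics/w1.png

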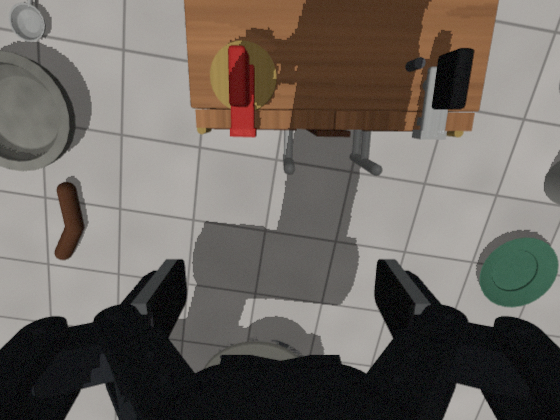

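Run:
```python
from h import *
import pickle
o=pickle.load(open("o1.pkl","rb"))
x=[.6353,-.0031,.15856];c,s=np.cos(x[2]),np.sin(x[2])
def W(p): return np.array([c*p[0]-s*p[1]+x[0],s*p[0]+c*p[1]+x[1],p[2]])
for n,p in dict(latT0=(-.07,.09,.26),latT1=(-.024,.09,.26),latarm=(-.097,.09,.21),hookT0=(-.07,-.09,.26),hookT1=(-.024,-.09,.26),lhT=(-.13,.045,.212),lhB=(-.13,.045,.094),rhT=(-.13,-.045,.212),rhB=(-.13,-.045,.094),FL=(-.09,.145,.2),FR=(-.09,-.145,.2)).items(): print(n,W(p).round(4),proj("wrist",W(p),o).round(1))
i=cv2.imread("pics/w1.png");cv2.imwrite("pics/w1c.png",cv2.resize(i[0:190,180:490],None,fx=2.5,fy=2.5,interpolation=cv2.INTER_CUBIC))
```

```text
latT0 [0.552  0.0747 0.26  ] [236.2 107.8]
latT1 [0.5974 0.082  0.26  ] [233.9  45.7]
latarm [0.5253 0.0705 0.21  ] [244.  137.2]
hookT0 [ 0.5804 -0.103   0.26  ] [457.  107.8]
hookT1 [ 0.6258 -0.0958  0.26  ] [466.2  45.7]
lhT [0.4998 0.0208 0.212 ] [289.2 170.6]
lhB [0.4998 0.0208 0.094 ] [286.9 155.7]
rhT [ 0.514  -0.0681  0.212 ] [378.2 170.6]
rhB [ 0.514  -0.0681  0.094 ] [352.8 155.7]
FL [0.5235 0.1259 0.2   ] [190.5 129.4]
FR [ 0.5693 -0.1605  0.2   ] [476.8 129.5]
```

View pics/w1c.png

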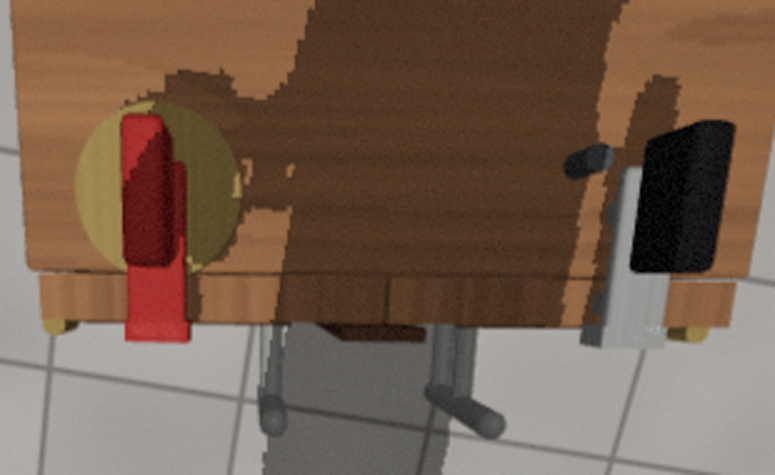

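play_rows(commands="1 10 5 0 7; 1 20 10 0 14; 1 30 15 0 21; 1 40 20 0 28; 1 50 25 0 35; 1 60 30 0 42; 1 70 35 0 49; 1 80 40 0 56; 1 85 45 0 63; 1 90 50 0 70")

```text
time: 3.12
ee_pos: [0.5741, 0.0774, 0.3909]
tcp_rot: [-180.0, 0.0, 79.5]
wrist_force: [-0.1, -0.1, 0.5]
opening: 0.0851
```

play_rows(commands="1 0 0 0 7; 1 0 0 0 14; 1 0 0 0 21; 1 0 0 0 28; 1 0 0 0 35; 1 0 0 0 42; 1 0 0 0 49; 1 0 0 0 56; 1 0 0 0 63; 1 0 0 0 70")

```text
time: 3.95
ee_pos: [0.5736, 0.0772, 0.3912]
tcp_rot: [-180.0, -0.0, 149.5]
wrist_force: [0.0, 0.1, -0.4]
opening: 0.0854
```

play_rows(commands="1 0 0 0 7; 1 0 0 0 14; 1 0 0 0 21; 1 0 0 0 28; 1 0 0 0 35; 1 0 0 0 40; 1 0 0 0 40;1 0 0 0 40")

```text
time: 4.62
ee_pos: [0.5736, 0.0771, 0.3912]
tcp_rot: [-180.0, -0.0, -171.1]
wrist_force: [-0.3, -0.0, -0.7]
opening: 0.0854
```

Run:
```python
from h import *
import pickle
o=get_obs(); print(o['time'],o['ee_pos'],o['tcp_rot'],o['q'],o['wrist_force'])
i=camera("wrist");pickle.dump(o,open("o2.pkl","wb")); i=i[:,:,::-1].copy();cv2.imwrite("pics/w2.png",i)
x=[.6353,-.0031,.15856];c,s=np.cos(x[2]),np.sin(x[2])
def W(p): return np.array([c*p[0]-s*p[1]+x[0],s*p[0]+c*p[1]+x[1],p[2]])
for n,p in dict(latT0=(-.07,.09,.26),latT1=(-.024,.09,.26),lhT=(-.13,.045,.212),rhT=(-.13,-.045,.212)).items(): print(n,W(p).round(4),proj("wrist",W(p),o).round(1))
```

```text
4.6167 [0.57362404 0.07711219 0.39124278] [-1.79999083e+02 -4.95873493e-03 -1.71059700e+02] [ 7.65686877e+00  1.78566930e+01  4.39593983e+01  1.16107642e+02
 -1.02740448e-03 -1.28343092e+00] [-0.31388505 -0.01035065 -0.70928123]
latT0 [0.552  0.0747 0.26  ] [281.1 172.8]
latT1 [0.5974 0.082  0.26  ] [281.3 223.2]
lhT [0.4998 0.0208 0.212 ] [233.7 101.7]
rhT [ 0.514  -0.0681  0.212 ] [139.4 102.1]
```

View pics/w2.png

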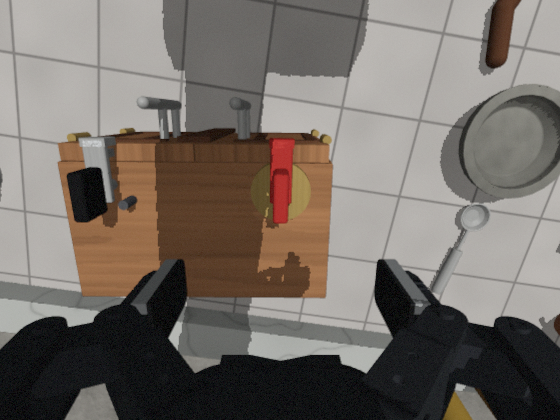

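play_rows(commands="1 0.5 0.5 -40 0; 1 0.5 0.5 -80 0; 1 0.5 0.5 -115 0; 1 0.5 0.5 -145 0; 1 0.5 0.5 -161 0; 0 0.5 0.5 -161 0; 0 0.5 0.5 -161 0; 0 0.5 0.5 -161 0; 0 0.5 0.5 -161 0; 0 0.5 0.5 -161 0", force=50)

```text
time: 5.5
ee_pos: [0.5748, 0.0775, 0.2319]
tcp_rot: [-180.0, 0.1, -171.0]
wrist_force: [0.7, 0.4, 0.2]
opening: 0.0254
```

play_rows(commands="0 0 0 0 0; 0 0 0 0 0; 0 0 0 0 0; 0 0 0 0 0; 0 0 0 0 0")

```text
time: 5.92
ee_pos: [0.5747, 0.0774, 0.2315]
tcp_rot: [-180.0, 0.1, -171.0]
wrist_force: [0.2, -0.6, 5.8]
opening: 0.013
```

```bash
python3 -c "
from h import *
o=get_obs();print(o['ee_pos'],o['wrist_force'],o['torque'],o['opening'],o['tcp_rot'])"
```

```text
[0.57471587 0.07735093 0.23154987] [ 0.18298299 -0.6441086   5.79305984] [-0.25351778 -0.13089276 -0.0453608 ] 0.01296759938899746 [-1.79976582e+02  1.36015949e-01 -1.70963022e+02]
```

Gripped. Try anticlockwise to 12° first.

play_rows(commands="0 0 0 0 4; 0 0 0 0 8; 0 0 0 0 12; 0 0 0 0 16; 0 0 0 0 19; 0 0 0 0 19")

```text
time: 6.42
ee_pos: [0.5749, 0.0768, 0.2316]
tcp_rot: [-179.9, 0.1, -151.8]
wrist_force: [1.2, -4.7, 5.5]
opening: 0.013
```

```bash
python3 -c "
from h import *
o=get_obs();print(o['ee_pos'],o['wrist_force'],o['torque'],o['opening'],o['tcp_rot'])"
```

```text
[0.57491474 0.07681836 0.23156294] [ 1.1587384  -4.65937128  5.4977854 ] [-0.72357327 -0.32120046 -0.24566823] 0.013049804673558395 [-1.79878134e+02  1.17450708e-01 -1.51819849e+02]
```

play_rows(commands="0 0 0 0 3; 0 0 0 0 6; 0 0 0 0 6")

```text
time: 6.67
ee_pos: [0.5752, 0.0765, 0.2316]
tcp_rot: [-179.8, 0.1, -146.0]
wrist_force: [3.0, -4.8, 5.3]
opening: 0.0134
```

```bash
python3 -c "
from h import *
o=get_obs();print(o['ee_pos'],o['wrist_force'],o['torque'],o['opening'],o['tcp_rot'])
cv2.imwrite('pics/w3.png',camera('wrist')[:,:,::-1]);cv2.imwrite('pics/s3.png',cv2.resize(camera('scene')[180:310,180:320,::-1],None,fx=4.5,fy=4.5))"
```

```text
[0.57518152 0.07645813 0.23158748] [ 3.04477181 -4.76045996  5.28542473] [-0.7731324  -0.49999475 -1.56842136] 0.013409125399191875 [-1.79835940e+02  1.19142448e-01 -1.45953389e+02]
```

View pics/w3.png

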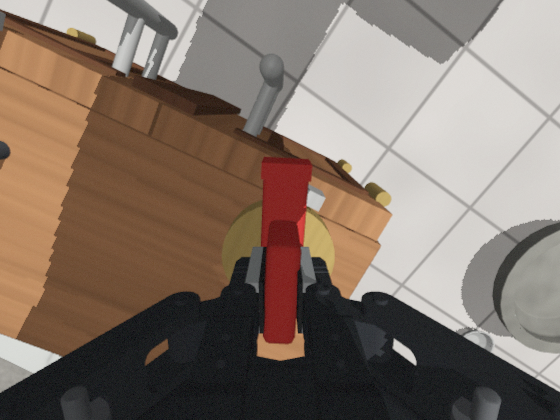

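play_rows(commands="0 0 0 0 -7; 0 0 0 0 -14; 0 0 0 0 -21; 0 0 0 0 -28; 0 0 0 0 -35; 0 0 0 0 -42; 0 0 0 0 -46")

```text
time: 7.35
ee_pos: [0.5747, 0.0779, 0.2316]
tcp_rot: [179.9, 0.1, 167.7]
wrist_force: [1.1, 2.4, 5.8]
opening: 0.0128
```

```bash
python3 -c "
from h import *
o=get_obs();print(o['ee_pos'],o['wrist_force'],o['torque'],o['opening'],o['tcp_rot'])"
```

```text
[0.57473067 0.07789333 0.23156711] [1.10392865 2.38341625 5.8082712 ] [ 0.42400652 -0.12370199  0.04550435] 0.012764298206815657 [1.79910262e+02 1.25055758e-01 1.67680764e+02]
```

play_rows(commands="0 0 0 0 -7; 0 0 0 0 -14; 0 0 0 0 -21; 0 0 0 0 -28; 0 0 0 0 -28;0 0 0 0 -28;0 0 0 0 -28")

```text
time: 7.93
ee_pos: [0.575, 0.0785, 0.2315]
tcp_rot: [179.8, 0.1, 140.1]
wrist_force: [2.2, 4.8, 5.8]
opening: 0.0133
```

```bash
python3 -c "
from h import *
o=get_obs();print(o['ee_pos'],o['wrist_force'],o['torque'],o['opening'],o['tcp_rot'])
cv2.imwrite('pics/w4.png',camera('wrist')[:,:,::-1])"
```

```text
[0.57504106 0.07852155 0.2315437 ] [2.2203628  4.79017536 5.8393802 ] [ 0.94723738 -0.50399119 -0.08805181] 0.013299615724983282 [1.79790684e+02 5.20370824e-02 1.40080276e+02]
```

View pics/w4.png

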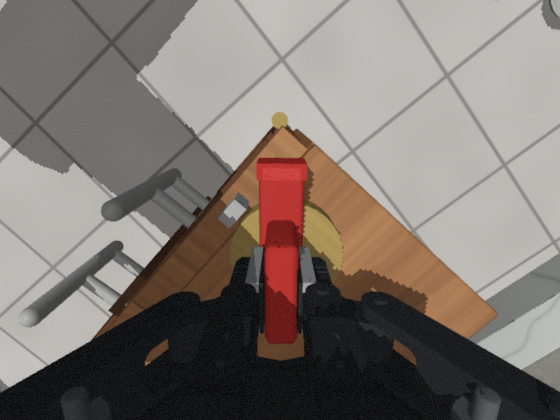

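play_rows(commands="1 0 0 0 0; 1 0 0 0 0; 1 0 0 0 0; 1 0 0 0 0; 1 0 0 40 0; 1 0 0 80 7; 1 -25 -19 80 14; 1 -50 -38 80 21; 1 -75 -56 80 28; 1 -75 -56 80 35")

```text
time: 8.82
ee_pos: [0.4961, 0.0193, 0.3117]
tcp_rot: [-180.0, 0.0, 175.3]
wrist_force: [-0.7, 0.4, -0.7]
opening: 0.0853
```

play_rows(commands="1 0 0 0 7; 1 0 0 0 14; 1 0 0 0 14; 1 0 0 0 14; 1 0 0 0 14")

```text
time: 9.23
ee_pos: [0.4992, 0.0214, 0.3102]
tcp_rot: [-180.0, -0.0, -171.2]
wrist_force: [0.3, -0.3, -0.2]
opening: 0.0855
```

```bash
python3 -c "
from h import *
o=get_obs();print(o['ee_pos'],o['wrist_force'],o['torque'],o['opening'],o['tcp_rot'])
cv2.imwrite('pics/w5.png',camera('wrist')[:,:,::-1])
x=[.6353,-.0031,.15856];c,s=np.cos(x[2]),np.sin(x[2])
def W(p): return np.array([c*p[0]-s*p[1]+x[0],s*p[0]+c*p[1]+x[1],p[2]])
for n,p in dict(lhT=(-.13,.045,.212),rhT=(-.13,-.045,.212)).items(): print(n,W(p).round(4),proj('wrist',W(p),o).round(1))
"
```

```text
[0.49918709 0.02144633 0.31016922] [ 0.28407718 -0.2628114  -0.19103266] [ 0.02891418 -0.04219128 -0.06134504] 0.08549114827713658 [-1.79997993e+02 -1.47481447e-02 -1.71181890e+02]
lhT [0.4998 0.0208 0.212 ] [279.1 208.6]
rhT [ 0.514  -0.0681  0.212 ] [164.1 209.3]
```

View pics/w5.png

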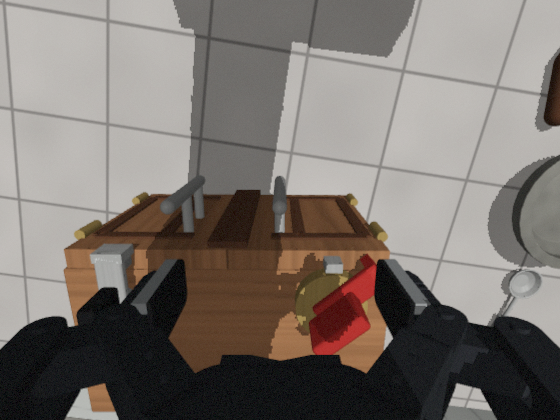

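play_rows(commands="1 0.5 1 -40 0; 1 0.5 1 -80 0; 1 0.5 1 -110 0; 1 0.5 1 -130 0; 1 0.5 1 -137 0; 0 0.5 1 -137 0; 0 0.5 1 -137 0; 0 0.5 1 -137 0; 0 0.5 1 -137 0; 0 0.5 1 -137 0", force=40)

```text
time: 10.12
ee_pos: [0.5003, 0.0225, 0.1746]
tcp_rot: [-180.0, 0.1, -171.0]
wrist_force: [1.0, 0.5, -0.6]
opening: 0.0255
```

play_rows(commands="0 0 0 0 0; 0 0 0 0 0; 0 0 0 0 0; 0 0 0 0 0; 0 0 0 0 0; 0 0 0 0 0")

```text
time: 10.62
ee_pos: [0.4999, 0.021, 0.1743]
tcp_rot: [-179.8, 0.0, -171.0]
wrist_force: [-2.4, -8.6, 4.5]
opening: 0.0105
```

```bash
python3 -c "
from h import *
o=get_obs();print(o['ee_pos'],o['wrist_force'],o['torque'],o['opening'],o['tcp_rot'],o['q'])
h=np.array([.5243,.1215]); p0=o['ee_pos'][:2]; 
for a in range(0,93,6):
  t=np.radians(-a); Rm=np.array([[np.cos(t),-np.sin(t)],[np.sin(t),np.cos(t)]]); print(a,((h+Rm@(p0-h)-p0)*1000).round(1))
"
```

```text
[0.49988817 0.02100124 0.17429683] [-2.37411491 -8.63563542  4.45163788] [-1.7536772   0.27369192 -0.07756006] 0.010533881608634431 [-1.79814469e+02  4.62506706e-02 -1.71024143e+02] [ 2.5077305  -2.68437958 -4.0245692  88.59295389 -0.17913983 -6.46815649]
0 [ 0. -0.]
6 [-10.4   3.1]
12 [-20.4   7.3]
18 [-29.9  12.5]
24 [-38.8  18.6]
30 [-47.   25.7]
36 [-54.4  33.5]
42 [-61.   42.1]
48 [-66.6  51.4]
54 [-71.2  61.2]
60 [-74.8  71.4]
66 [-77.3  81.9]
72 [-78.7  92.7]
78 [-79.  103.5]
84 [-78.1 114.3]
90 [-76.1 124.9]
```

play_rows(commands="0 -10.4 2.5 0 -6; 0 -20.4 6.5 0 -12; 0 -30 11.5 0 -18; 0 -39 17.6 0 -24; 0 -47 24.7 0 -30; 0 -47 24.7 0 -30")

```text
time: 11.12
ee_pos: [0.4527, 0.0484, 0.1743]
tcp_rot: [179.9, 0.1, 158.7]
wrist_force: [2.8, 2.9, 1.0]
opening: 0.0107
```

```bash
python3 -c "
from h import *
o=get_obs();print(o['ee_pos'],o['wrist_force'],o['torque'],o['opening'],o['tcp_rot'])
cv2.imwrite('pics/w6.png',camera('wrist')[:,:,::-1])"
```

```text
[0.4527396  0.04836937 0.17429168] [2.78779155 2.87120919 1.01636665] [ 0.44510175 -0.41011218 -0.13103834] 0.010712541705052992 [1.79864652e+02 1.16353697e-01 1.58697696e+02]
```

View pics/w6.png

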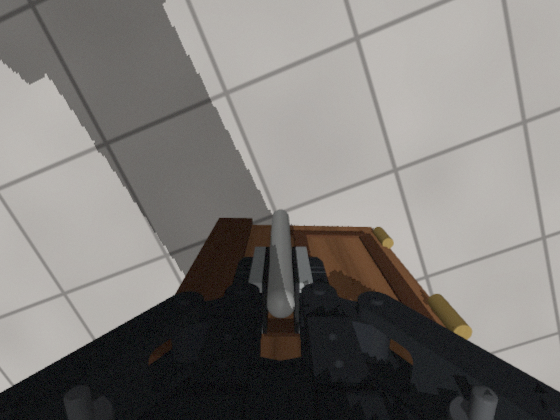

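play_rows(commands="0 -7.4 7.8 0 -6; 0 -14 16.4 0 -12; 0 -19.6 25.7 0 -18; 0 -24.2 35.5 0 -24; 0 -27.8 45.7 0 -30; 0 -30.3 56.2 0 -36; 0 -31.7 67 0 -42; 0 -32 77.8 0 -48; 0 -31.1 88.6 0 -54; 0 -29.7 95.7 0 -58")

```text
time: 12.0
ee_pos: [0.4255, 0.143, 0.1743]
tcp_rot: [179.7, 0.1, 100.8]
wrist_force: [14.5, -5.4, 0.6]
opening: 0.0109
```

play_rows(commands="0 0 0 0 0; 0 0 0 0 0; 0 0 0 0 0; 1 0 0 0 0; 1 0 0 0 0; 1 0 0 0 0; 1 0 0 0 0; 1 0 0 0 0")

```text
time: 12.67
ee_pos: [0.4228, 0.1428, 0.1732]
tcp_rot: [-180.0, 0.0, 101.1]
wrist_force: [0.4, 0.3, 0.3]
opening: 0.0706
```

```bash
python3 -c "
from h import *
o=get_obs();print(o['ee_pos'],o['wrist_force'],o['torque'],o['opening'],o['tcp_rot'])
cv2.imwrite('pics/w7.png',camera('wrist')[:,:,::-1])
cv2.imwrite('pics/t7.png',cv2.resize(camera('top')[100:240,200:370,::-1],None,fx=4,fy=4))"
```

```text
[0.42284998 0.14280088 0.17322119] [0.3602166  0.32141603 0.30825554] [ 0.01199623 -0.00101839 -0.00539733] 0.07057776521562112 [-1.79979168e+02  2.38923124e-03  1.01063235e+02]
```

View pics/w7.png

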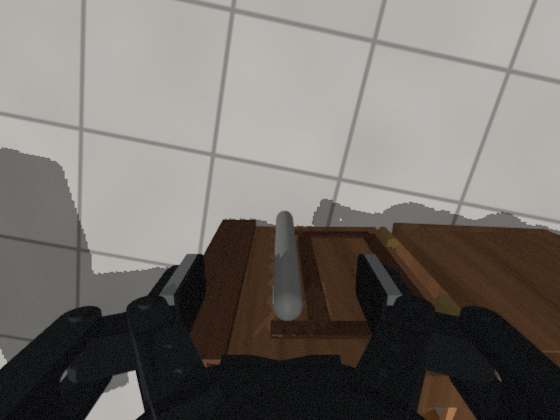

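View pics/t7.png

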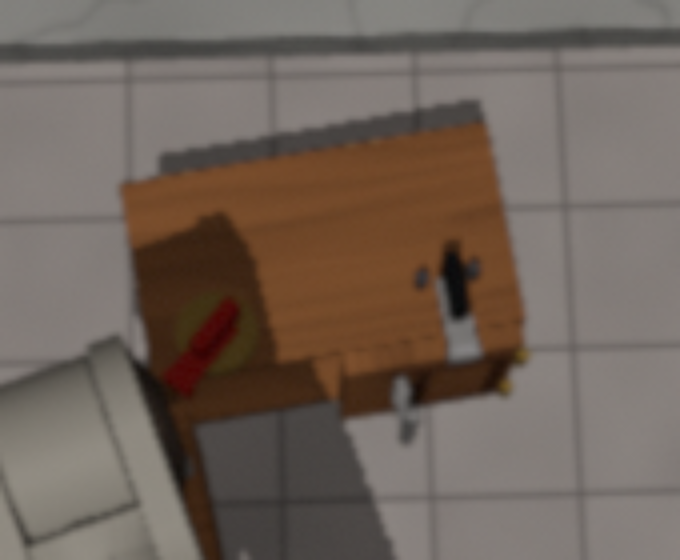

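play_rows(commands="1 0 0 0 0; 1 0 0 40 0; 1 0 0 80 0; 1 0 0 120 7; 1 0 0 160 14; 1 18 -24 160 21; 1 36 -48 160 28; 1 54 -72 160 35; 1 72 -96 160 42; 1 90 -120 160 49")

```text
time: 13.6
ee_pos: [0.5137, 0.0216, 0.3333]
tcp_rot: [180.0, 0.0, 150.4]
wrist_force: [0.3, 0.4, 0.3]
opening: 0.0854
```

play_rows(commands="1 18 -24 0 7; 1 36 -48 0 14; 1 54 -72 0 21; 1 72 -96 0 28; 1 90 -120 0 35; 1 90 -121 0 39; 1 90 -121 0 39; 1 90 -121 0 39; 1 90 -121 0 39")

```text
time: 14.35
ee_pos: [0.6026, -0.0975, 0.3337]
tcp_rot: [180.0, 0.0, -171.1]
wrist_force: [-0.5, -0.3, -0.4]
opening: 0.0855
```

```bash
python3 -c "
from h import *
o=get_obs();print(o['ee_pos'],o['wrist_force'],o['opening'],o['tcp_rot'])
cv2.imwrite('pics/w8.png',camera('wrist')[:,:,::-1])
x=[.6353,-.0031,.15856];c,s=np.cos(x[2]),np.sin(x[2])
def W(p): return np.array([c*p[0]-s*p[1]+x[0],s*p[0]+c*p[1]+x[1],p[2]])
for n,p in dict(hT0=(-.07,-.09,.263),hT1=(-.024,-.09,.263),rhT=(-.13,-.045,.212)).items(): print(n,W(p).round(4),proj('wrist',W(p),o).round(1))
"
```

```text
[ 0.60263755 -0.09753786  0.33368969] [-0.45625899 -0.27555674 -0.35203719] 0.08551263235257606 [ 1.79998477e+02  2.33226367e-02 -1.71062357e+02]
hT0 [ 0.5804 -0.103   0.263 ] [277.  187.3]
hT1 [ 0.6258 -0.0958  0.263 ] [277.4 249.7]
rhT [ 0.514  -0.0681  0.212 ] [334.8  97.3]
```

View pics/w8.png

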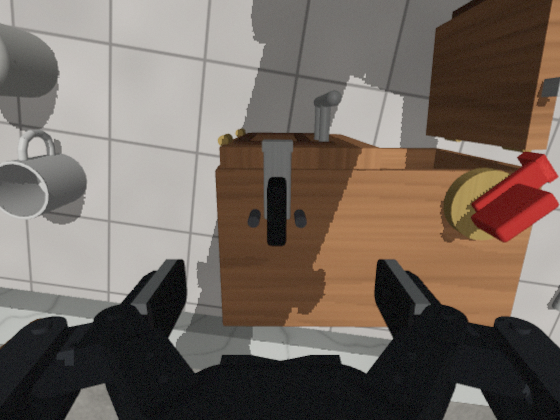

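play_rows(commands="1 0.5 -1 -35 0; 1 0.5 -1 -65 0; 1 0.5 -1 -90 0; 1 0.5 -1 -100 0; 1 0.5 -1 -100 0; 0 0.5 -1 -100 0; 0 0.5 -1 -100 0; 0 0.5 -1 -100 0; 0 0.5 -1 -100 0; 0 0.5 -1 -100 0", force=60)

```text
time: 15.23
ee_pos: [0.6038, -0.0992, 0.2341]
tcp_rot: [-180.0, 0.1, -171.0]
wrist_force: [-0.5, 0.0, 0.6]
opening: 0.0254
```

play_rows(commands="0 0 0 0 0; 0 0 0 0 0; 0 0 0 0 0; 0 0 0 0 0; 0 0 0 0 0; 0 0 0 0 0")

```text
time: 15.73
ee_pos: [0.6038, -0.1001, 0.2338]
tcp_rot: [-179.9, 0.1, -171.0]
wrist_force: [1.1, -5.0, 2.0]
opening: 0.0129
```

play_rows(commands="0 0 0 8 0; 0 0 0 16 0; 0 0 0 24 0; 0 0 0 31 0; 0 0 0 36 0; 0 0 0 36 0; 0 0 0 36 0")

```text
time: 16.32
ee_pos: [0.6039, -0.1001, 0.2698]
tcp_rot: [-179.9, 0.1, -171.0]
wrist_force: [1.6, -6.2, 3.1]
opening: 0.0132
```

```bash
python3 -c "
from h import *
o=get_obs();print(o['ee_pos'],o['wrist_force'],o['torque'],o['opening'],o['tcp_rot'])
cv2.imwrite('pics/w9.png',camera('wrist')[:,:,::-1])
cv2.imwrite('pics/s9.png',cv2.resize(camera('scene')[170:310,170:330,::-1],None,fx=4,fy=4))"
```

```text
[ 0.60385398 -0.10006337  0.26984025] [ 1.55433371 -6.15025358  3.14206724] [-0.74754449 -0.115714   -0.2592949 ] 0.01321950627794917 [-1.79908410e+02  5.34692143e-02 -1.71014649e+02]
```

View pics/w9.png

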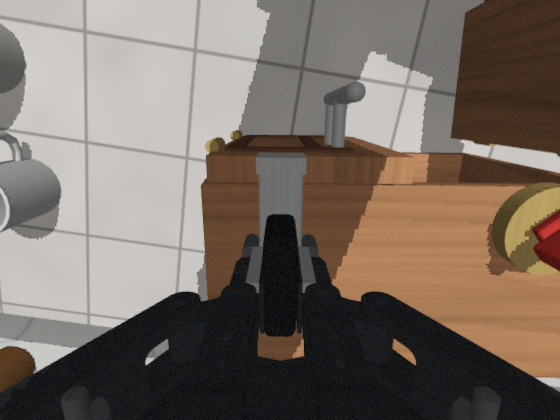

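View pics/s9.png

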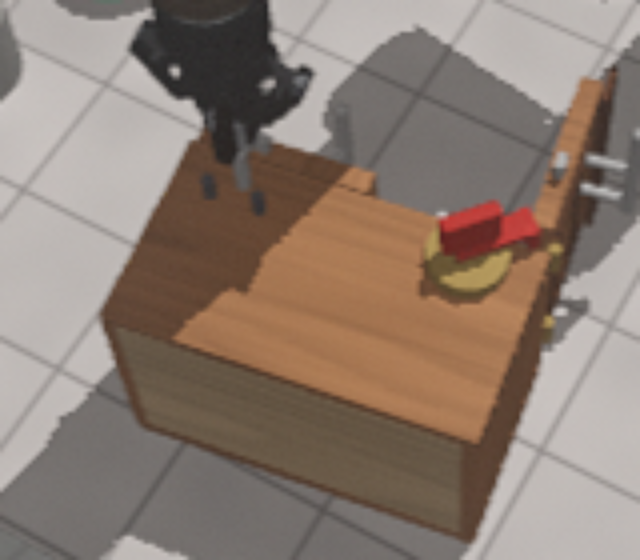

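play_rows(commands="0 0 0 -6 0; 0 0 0 -12 0; 0 0 0 -12 0; 0 0 0 -12 0; 1 0 0 -12 0; 1 0 0 -12 0; 1 0 0 -12 0; 1 0 0 -12 0; 1 0 0 -12 0; 1 0 0 -12 0")

```text
time: 17.25
ee_pos: [0.6035, -0.099, 0.2573]
tcp_rot: [180.0, 0.0, -170.9]
wrist_force: [-0.3, -0.3, -0.3]
opening: 0.0837
```

play_rows(commands="1 0 0 30 0; 1 0 0 60 0; 1 -20 7 85 0; 1 -40 14 85 0; 1 -60 21 85 0; 1 -80 27 85 0; 1 -96 31 85 0; 1 -96 31 85 0; 1 -96 31 85 0; 1 -96 31 85 0")

```text
time: 18.08
ee_pos: [0.508, -0.0682, 0.3423]
tcp_rot: [-180.0, 0.0, -170.9]
wrist_force: [-0.1, 0.0, -0.8]
opening: 0.0854
```

```bash
python3 -c "
from h import *
o=get_obs();print(o['ee_pos'],o['wrist_force'],o['opening'],o['tcp_rot'])
cv2.imwrite('pics/w10.png',camera('wrist')[:,:,::-1])
x=[.6353,-.0031,.15856];c,s=np.cos(x[2]),np.sin(x[2])
def W(p): return np.array([c*p[0]-s*p[1]+x[0],s*p[0]+c*p[1]+x[1],p[2]])
for n,p in dict(rhT=(-.13,-.045,.212),off=(-.136,-.045,.182)).items(): print(n,W(p).round(4),proj('wrist',W(p),o).round(1))
cv2.imwrite('pics/s10.png',cv2.resize(camera('scene')[170:310,170:330,::-1],None,fx=4,fy=4))
"
```

```text
[ 0.50795729 -0.06821739  0.34228263] [-0.14844959  0.01371269 -0.83365706] 0.08544743270802661 [-1.79991951e+02  2.64412517e-02 -1.70944302e+02]
rhT [ 0.514  -0.0681  0.212 ] [279.1 204. ]
off [ 0.5081 -0.069   0.182 ] [279.2 189.6]
```

View pics/w10.png

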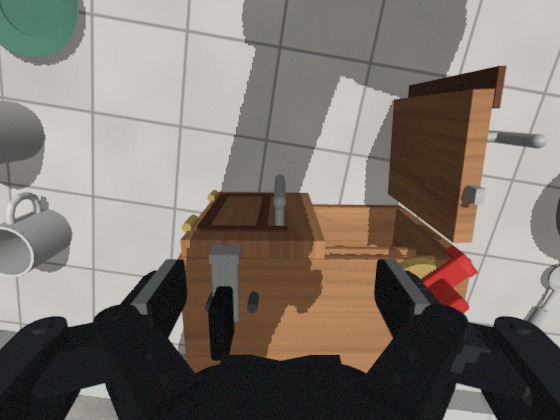

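View pics/s10.png

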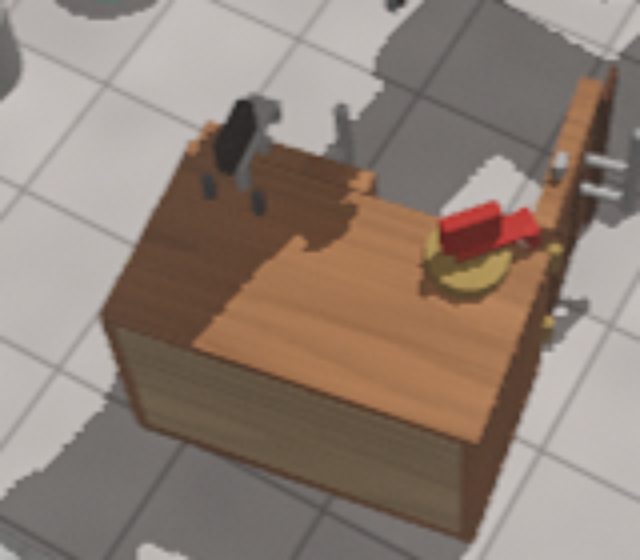

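play_rows(commands="1 0 0 -40 0; 1 0 0 -80 0; 1 0 0 -120 0; 1 0 0 -150 0; 1 0 0 -160 0; 1 0 0 -160 0; 0 0 0 -160 0; 0 0 0 -160 0; 0 0 0 -160 0; 0 0 0 -160 0", force=40)

```text
time: 19.02
ee_pos: [0.5083, -0.0682, 0.184]
tcp_rot: [-180.0, 0.1, -170.9]
wrist_force: [0.4, 0.7, -0.8]
opening: 0.0391
```

play_rows(commands="0 0 0 0 0; 0 0 0 0 0; 0 0 0 0 0; 0 0 0 0 0; 0 0 0 0 0; 0 0 0 0 0; 0 0 0 0 0")

```text
time: 19.6
ee_pos: [0.5079, -0.069, 0.1831]
tcp_rot: [-179.9, 0.1, -171.0]
wrist_force: [0.9, -6.3, 3.1]
opening: 0.0105
```

```bash
python3 -c "
from h import *
o=get_obs();print(o['ee_pos'],o['wrist_force'],o['torque'],o['opening'],o['tcp_rot'],o['q'])
h=np.array([.5685,-.155]); p0=o['ee_pos'][:2]; 
for a in range(0,93,6):
  t=np.radians(a); Rm=np.array([[np.cos(t),-np.sin(t)],[np.sin(t),np.cos(t)]]); print(a,((h+Rm@(p0-h)-p0)*1000).round(1))
cv2.imwrite('pics/w11.png',camera('wrist')[:,:,::-1])
"
```

```text
[ 0.50792756 -0.06904977  0.18309669] [ 0.86898752 -6.25794753  3.05254921] [-1.0419409  -0.17659743  0.03551936] 0.01047553016678045 [-1.79870247e+02  7.58198653e-02 -1.70986936e+02] [ -7.6845805   -0.99171253  -1.40483409  89.47697472  -0.10249747
 -16.69765726]
0 [0. 0.]
6 [-8.7 -6.8]
12 [-16.5 -14.5]
18 [-23.6 -22.9]
24 [-29.7 -32.1]
30 [-34.9 -41.8]
36 [-39. -52.]
42 [-42.  -62.6]
48 [-43.8 -73.5]
54 [-44.6 -84.4]
60 [-44.1 -95.4]
66 [ -42.6 -106.3]
72 [ -39.9 -117. ]
78 [ -36.1 -127.3]
84 [ -31.2 -137.2]
90 [ -25.4 -146.5]
```

View pics/w11.png

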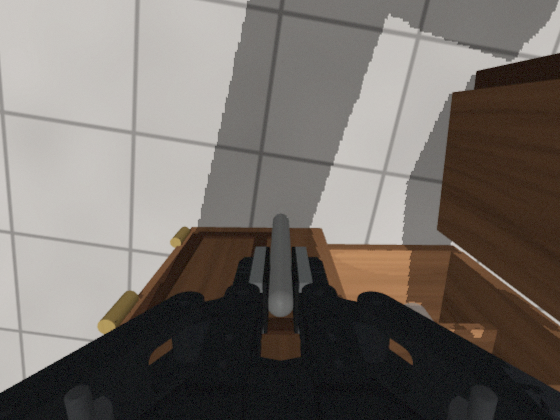

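play_rows(commands="0 -8.7 -6.8 0 6; 0 -16.5 -14.5 0 12; 0 -23.6 -22.9 0 18; 0 -29.7 -32.1 0 24; 0 -34.9 -41.8 0 30; 0 -39 -52 0 36; 0 -39 -52 0 36")

```text
time: 20.23
ee_pos: [0.4681, -0.1213, 0.1831]
tcp_rot: [-179.9, 0.0, -134.7]
wrist_force: [-2.0, -0.5, 5.3]
opening: 0.0104
```

```bash
python3 -c "
from h import *
o=get_obs();print(o['ee_pos'],o['wrist_force'],o['torque'],o['opening'],o['tcp_rot'])"
```

```text
[ 0.46808744 -0.12125025  0.18308432] [-2.01426558 -0.45423835  5.32609776] [-0.049934    0.51501521  0.00394819] 0.010424183678110724 [-1.79935093e+02  9.43532498e-03 -1.34730978e+02]
```

play_rows(commands="0 -3 -10.6 0 6; 0 -4.8 -21.5 0 12; 0 -5.6 -32.4 0 18; 0 -5.1 -43.4 0 24; 0 -3.6 -54.3 0 30; 0 -0.9 -65 0 36; 0 2.9 -75.3 0 42; 0 7.8 -85.2 0 48; 0 11.5 -91.3 0 52; 0 11.5 -91.3 0 52")

```text
time: 21.07
ee_pos: [0.479, -0.2132, 0.1831]
tcp_rot: [179.8, -0.2, -83.0]
wrist_force: [-11.4, -7.6, 9.6]
opening: 0.01
```

```bash
python3 -c "
from h import *
o=get_obs();print(o['ee_pos'],o['wrist_force'],o['torque'],o['opening'],o['tcp_rot'])
cv2.imwrite('pics/w12.png',camera('wrist')[:,:,::-1])
cv2.imwrite('pics/s12.png',cv2.resize(camera('scene')[150:310,140:340,::-1],None,fx=3.5,fy=3.5))"
```

```text
[ 0.47895588 -0.21323222  0.18310047] [-11.40447173  -7.64537937   9.61811666] [-1.5116635   2.33263157  0.14604824] 0.01004850364415579 [ 1.79829023e+02 -1.66961845e-01 -8.30260390e+01]
```

View pics/s12.png

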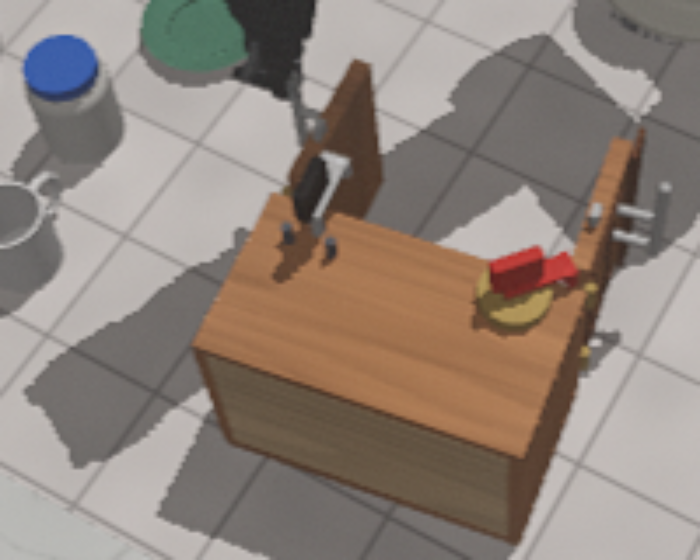

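View pics/w12.png

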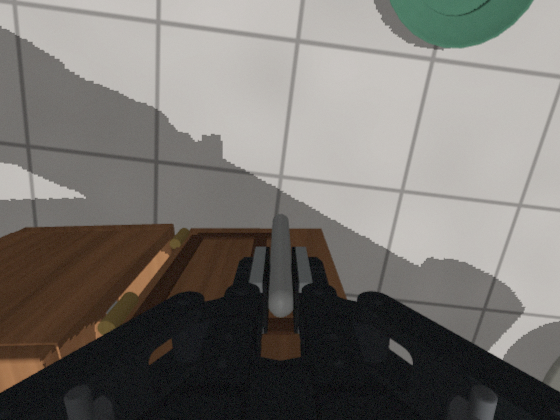

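Both doors stand open and the hook stays up. Release and retreat upward.

play_rows(commands="0 0 0 0 0; 0 0 0 0 0; 1 0 0 0 0; 1 0 0 0 0; 1 0 0 0 0; 1 0 0 0 0; 1 0 0 0 0; 1 0 0 0 0; 1 0 0 30 0; 1 0 0 60 0")

```text
time: 22.0
ee_pos: [0.4791, -0.2109, 0.2413]
tcp_rot: [179.8, 0.1, -83.0]
wrist_force: [-0.1, -0.4, 0.7]
opening: 0.0853
```

play_rows(commands="1 0 0 40 0; 1 0 0 80 0; 1 -20 0 120 0; 1 -40 0 140 0; 1 -60 0 140 0; 1 -80 0 140 0; 1 -100 0 140 0; 1 -100 0 140 0; 1 -100 0 140 0; 1 -100 0 140 0")

```text
time: 22.83
ee_pos: [0.3804, -0.2115, 0.3822]
tcp_rot: [-180.0, -0.0, -83.0]
wrist_force: [-0.7, -0.2, 0.1]
opening: 0.0857
```

```bash
python3 -c "
from h import *
o=get_obs();print(o['time'],o['ee_pos'],o['wrist_force'],o['qd'].round(2),o['opening'])
cv2.imwrite('pics/s13.png',camera('scene')[:,:,::-1])
cv2.imwrite('pics/t13.png',cv2.resize(camera('top')[100:240,200:370,::-1],None,fx=4,fy=4))"
```

```text
22.8333 [ 0.38043681 -0.21149401  0.38218799] [-0.73473284 -0.20694262  0.1066362 ] [ 0.34  1.07  0.17 -0.01 -0.   -0.08] 0.08572734488045526
```

View pics/s13.png

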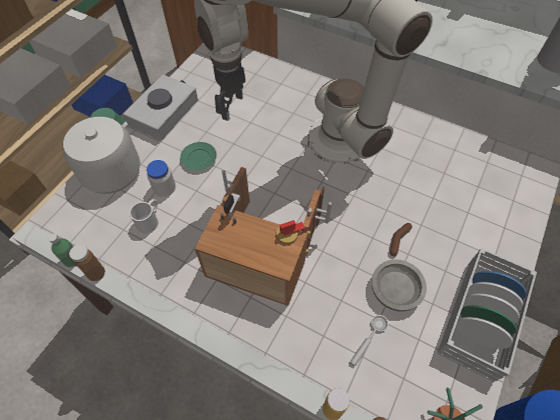

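View pics/t13.png

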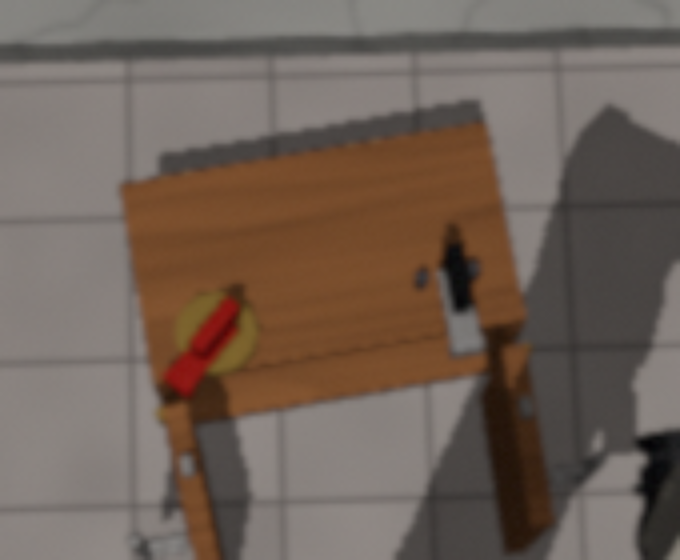

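Both doors are square to the front, the hook is still raised, the bystanders are unmoved, and the gripper is clear of everything.

```bash
python3 -c "
from workcell import *
print(job_done())"
```

```text
the job is handed in; nothing more can be done
None
```

Both cupboard doors now stand open, about 88° by the arm's travel, and the job is handed in at about 23 s on the robot's clock. It gave no verdict.

- **Latch:** I tried anticlockwise first and hit the hidden stop at about 20°, where the torque jumped to 1.6 N m. It ran freely clockwise, so I left it at about -49° (-0.85 rad).
- **Left door:** I swung it open by its handle. The top picture taken right after showed the right door still shut.
- **Hook:** I lifted it about 36 mm, then set it back to about 24 mm so the gripper would not hit it at the right handle. That is still above the 16 mm it needs, and it stayed up.
- **Right door:** I swung it open by its handle, let go and backed the arm away.

In the last scene and top pictures both doors look square to the front and the hook is still raised. The bystanders look where they were; I checked this only by eye. The gripper was open and away from everything, with the wrist force below 1 N.

The wrist camera views disagreed by 2–4 mm on where the right handle was, but the grip there held without trouble.

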